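Saddle the third drill core and hold the clamp plate over its fixture

ROBOT

A 6-joint arm with a two-finger parallel gripper is mounted at the origin on the work surface. World frame = base frame: x ahead of the robot, y to its left, z up, the work surface at z = 0. Lengths are in m, angles in rad, forces in N, time in s.
With the tool pointing down it reaches from about 0.375 to 0.9 m from the base axis. Payload 3.1 kg.
Tool frame: the origin (TCP) lies on the centre line of the jaws, within the pads' length; the fingertips stand robot.nose_length ahead of it and the grasp point (between the pads) lies 6 mm ahead of it (robot.nose_length is the distance from the TCP to the fingertips, in m); z points along the fingers, y is the line along which they close (so a half turn about z gives the same grasp; the last joint's range is limited). The gripper opens to 87 mm and grips with 3 to 60 N. Pads are 19 mm wide; open, the fingers measure 117 mm over their backs; the gripper's body (75 mm by 190 mm) begins 51 mm behind the grasp point.
Start: joints at [-1.367, 0.527, 1.433, -0, 1.181, -0.178], TCP at [0.233, -0.58, 0.248] pointing down, gripper open.
Joint ranges: [-3.08, 3.08], [-0.75, 2.2], [0.22, 2.44], [-1.43, 4.57], [0, 2.65], [-2.85, 2.85]. Speed limits (rad/s): [2.79, 2.79, 3.14, 3.14, 3.14, 3.14].

INTERFACE

Orientations are given as a unit quaternion [x, y, z, w].
In Python, from rig import robot gives the robot as it stands.
- The arm moves only by the shell command python3 -m crank 'ROWS' [FORCE]. ROWS is JSON, one flat list of numbers, 7 for each row, row after row: the shift along the tool's x, y, z in mm, then the turn, a rotation vector about the tool's x, y, z in degrees, then the closure in counts, from 0 (fully open) to 255 (shut). In form: [x, y, z, ax, ay, az, fingers, x, y, z, ax, ay, az, fingers, ...]. A call has exactly 5 rows; each row is the pose to reach, as a shift and turn from the pose commanded when the call began, along the tool's axes at that moment; what a row does not reach only later rows make up. A row lasts 1/12 s, in which the tool goes at most 41.7 mm and 7.16 degrees, less where a joint would pass 70% of its speed; a pose out of reach is approached as far as the arm can. A call with a gripper value outside its range is refused whole. The fingers move at their own pace and stop on an object; FORCE is the grip in N (left out, the last holds). Time passes only in rows, so rows that repeat a pose let the fingers close, or fill a call up. It gives the time, the measured TCP pose, the force, the opening and the grip force at its end, in the units of the state.
- robot.get_obs(): the state, without advancing time (a new reading comes with each control period).
- robot.camera(name): name is "scene" or "side" or "wrist"; returns a dict with "pixels" (400x640x3 uint8, red, green, blue), "intrinsics" (3x3 intrinsics, pixels), "extrinsics" (4x4, takes a point from camera to world coordinates); the wrist camera has in their place "mount" (4x4, takes a point from camera to tool coordinates, whose origin is the TCP and whose axes are the flange's). Camera axes: x right, y down, z forward; pixel columns grow to the right and rows downward; lengths in m; the calibration is good to about 2 mm. A picture is of the moment at which its call begins: read the wrist's pose just before it. There is no depth.
- robot.hand_in(): hands the job in; it is judged then, once.
The state is a dict: "time": time; "q": joint angles; "joint_velocities": joint speeds; "joint_torque": joint torques, N m; "position": TCP position; "tool_rot": TCP orientation; "ft_force": force on the tool from outside, world axes, zero at the start; "moment": the same for the moment, N m; "grip_width": finger opening in m; "grip_force": force on a finger pad.
Only numpy, scipy, OpenCV 4.12 (cv2) and the standard library are available. Lean on these libraries where they do the work, as an engineer would, in place of code of your own. Each camera call takes 0.05 s, during which the arm holds its last target. There are 200 camera calls.

TASK

Lay the loose rock core from the wooden rest into the gap on top of the two cores in the steel fixture, setting it right down before you let go, so that the three make a pyramid. Then take the aluminium clamp plate by its lug and hold it level over the fixture, about 15 mm above the top core and touching nothing, with its three holes straight above the three threaded holes (the two-hole end over the two-hole pillar), ready for the screws. Finish while still holding the plate there, and leave the other things on the bench where they are.

Things in the scene. Friction and masses are not known exactly. Their poses are not given: they have to be found in the camera images.
- fixture: steel clamping fixture fixed to the bench, base 156 (x) x 110 (y) x 10 mm; origin under its centre, z up, x along its length. Two cores lie side by side along x between low side rails (tops at 28 mm). At each end a pillar 24 (x) x 56 (y) mm, top 74 mm above the bench, inner faces at x = +-50 mm; two threaded holes in the top of the +x pillar, one in the -x pillar
- thread0 (a point): mouth of the threaded hole (10 mm wide) in the +x pillar on the fixture's +y side: fixture frame (62, 16, 74) mm
- thread1 (a point): mouth of the threaded hole in the +x pillar on the -y side: fixture frame (62, -16, 74) mm
- thread2 (a point): mouth of the single threaded hole in the -x pillar: fixture frame (-62, 0, 74) mm
- low_a: lower rock core in the fixture, +y side: loose grey stone cylinder, 38 mm diameter, 76 mm long. Origin at the middle of its axis, x along the axis; about 19 mm beside the fixture's midline, axis 29 mm and top 48 mm above the bench
- low_b: the same kind of core on the fixture's -y side
- core: third rock core, like the others (38 mm diameter, 76 mm long, about 235 g), lying along the rest. Origin mid-axis, x along the axis; axis 39 mm above the bench at the start. Saddled between the pillars its axis lies over the fixture's x axis, 62 mm above the bench, its top at 81 mm; fingers beside it can then reach at most about 12 mm below its axis, or they hit the lower cores
- rest: pale wooden rest fixed to the bench left or right of the fixture, 90 (x) x 64 (y) mm, base 6 mm thick; origin under its centre. The core lies along its x on two cross supports (tops at 20 mm, cheeks to 28 mm) at x = +-32 mm, each 10 mm thick, so the core's middle 50 mm is free on both sides
- plate: aluminium clamp plate lying flat on the bench left or right of the fixture, 156 (x) x 56 (y) x 8 mm, about 250 g; origin under its centre, z up. Upright lug in the middle, 60 mm along x, 12 mm thick along y, its top 44 mm above the underside. Three 12 mm through holes: two near the +x end, one near the -x end. Its +x end starts within about 1 rad of the fixture's +x direction
- hole0 (a point): hole near the plate's +x end on the +y side, at the underside: plate frame (62, 16, 0) mm; belongs over thread0
- hole1 (a point): hole near the +x end on the -y side, at the underside: plate frame (62, -16, 0) mm; belongs over thread1
- hole2 (a point): single hole near the -x end, at the underside: plate frame (-62, 0, 0) mm; belongs over thread2
- stub: bystander: short core stub standing on end, 38 mm diameter, 34 mm high; origin under its centre
- cup_a: bystander: white plastic cup, 72 mm wide, 85 mm high; origin under its centre
- cup_b: bystander: larger white plastic cup, 84 mm wide, 100 mm high; origin under its centre
- rock: bystander: dark rough rock, 82 mm wide, 47 mm high; origin under its centre
- slab: bystander: brownish sawn stone block, 50 x 30 x 45 mm high; origin under its centre
- brush: bystander: brush lying on the bench, 190 mm long
- driver: bystander: screwdriver lying on the bench, 200 mm long
- screws: bystander: cardboard tray with three screws, 90 x 120 x 24 mm; origin under its centre
Things that resemble listed ones, but are neither listed nor needed, are in the scene too. Of the things that look like the fixture, the smaller one is meant.

How it is judged:
On the way, in this order (a step that is already met when the one before it is completed fails the run):
1. the third core lies saddled on the two lower cores, let go and at rest (x of core in the frame of fixture between -0.012 and 0.012 m and y of core in the frame of fixture between -0.006 and 0.006 m and z of core in the frame of fixture between 0.057 and 0.066 m and angle between the x axis of core and the x axis of fixture, either way round below 0.15 rad and y of low_a in the frame of fixture between 0.014 and 0.025 m and y of low_b in the frame of fixture between -0.025 and -0.014 m and z of each of low_a, low_b in the frame of fixture below 0.033 m and contact force between core and the fingers below 0.05 N and linear speed of core below 0.02 m/s), for 0.3 s.
2. the plate is held off the bench (height (world z) of plate above 0.03 m and contact force between plate and the fingers above 2 N), for 0.2 s.
At the end, for the whole second after the job is handed in: Third core saddled on the other two (axis 57-66 mm high, within 6 mm sideways, 12 mm lengthwise, 0.15 rad), free and at rest. Plate gripped, still, level within 0.08 rad, underside 84-112 mm above the bench, touching neither fixture nor cores, each hole within 4 mm of its threaded hole (all of step 1 and horizontal distance between hole0 and thread0 below 0.004 m and horizontal distance between hole1 and thread1 below 0.004 m and horizontal distance between hole2 and thread2 below 0.004 m and z of plate in the frame of fixture between 0.084 and 0.112 m and angle between plate's own z axis and vertical below 0.08 rad and linear speed of plate below 0.02 m/s and contact force between plate and the fingers above 2 N and contact force between plate and fixture below 0.05 N and contact force between plate and core below 0.05 N and contact force between plate and low_a below 0.05 N and contact force between plate and low_b below 0.05 N); the arm keeps its last pose, push and grip.
It fails at once if a bystander is pushed more than 30 mm (distance of any of stub, cup_a, cup_b, rock, slab, brush, driver, screws from where it was at the start of the episode above 0.03 m).
It fails at once if the third core is let go more than 15 mm above its seat in the fixture (contact force between core and the fingers below 0.02 N and horizontal distance between core and fixture below 0.08 m and height (world z) of core above 0.077 m).
It also fails if it takes over 54 s, if anything falls off the work surface, if the arm or the gripper's body presses on something with over 40 N, if the wrist force passes 120 N, or if a joint passes its speed limit or range.

## Working session

There is one attempt and no reset: what is moved stays moved. The work goes in short steps, Python scripts to look and compute and a shell command to move; the robot and the scene stay as the last step left them, time stands still between calls to the robot, and variables do not carry over. Pictures are saved under pics/ and viewed, at most 13 in all, crops included, and the job is handed in when it is done.

```bash
ls; mkdir -p pics; python3 - <<'E'
from rig import robot
import cv2,numpy as np
o=robot.get_obs();print(o['time'],o['position'],o['tool_rot'],o['grip_width'],robot.nose_length)
for n in ("scene","side"):
    c=robot.camera(n);cv2.imwrite(f"pics/{n}0.png",c["pixels"][:,:,::-1]);np.savez(f"pics/{n}0.npz",**c)
    print(n,np.round(c["intrinsics"],1).tolist(),np.round(c["extrinsics"],3).tolist())
c=robot.camera("wrist");print(c["mount"].round(4).tolist(),c["intrinsics"].round(1).tolist());cv2.imwrite("pics/wrist0.png",c["pixels"][:,:,::-1])
E
```

```text
pics
0.0 [ 0.2333218  -0.5790849   0.24658345] [ 9.81736037e-01  1.90245113e-01 -1.78488531e-05 -1.07254286e-03] 0.08704664104081604 0.025
scene [[432.3, 0.0, 323.9], [0.0, 432.3, 187.9], [0.0, 0.0, 1.0]] [[0.479, 0.733, -0.482, 1.107], [0.878, -0.405, 0.257, -0.331], [-0.007, -0.546, -0.838, 1.181], [0.0, 0.0, 0.0, 1.0]]
side [[363.1, 0.0, 317.7], [0.0, 363.1, 206.0], [0.0, 0.0, 1.0]] [[-0.98, -0.151, 0.13, 0.37], [-0.2, 0.73, -0.654, 0.663], [0.004, -0.666, -0.746, 0.827], [0.0, 0.0, 0.0, 1.0]]
[[-0.0003, -0.9669, -0.2552, 0.0694], [1.0, -0.0006, 0.001, 0.0002], [-0.0011, -0.2552, 0.9669, -0.1373], [0.0, 0.0, 0.0, 1.0]] [[284.4, 0.0, 316.8], [0.0, 284.4, 202.3], [0.0, 0.0, 1.0]]
```

View pics/scene0.png

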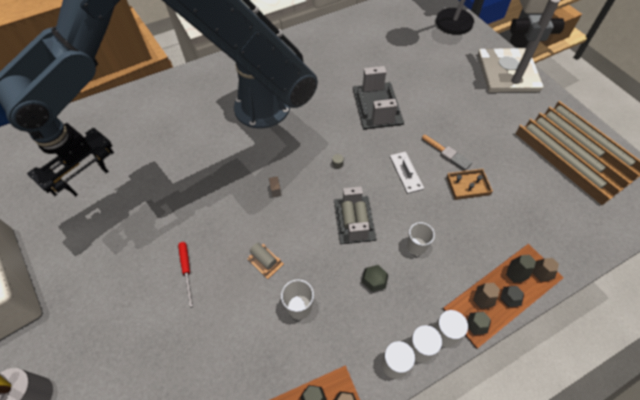

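View pics/side0.png

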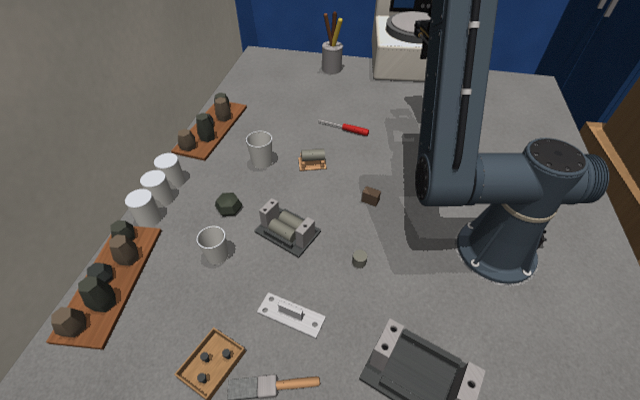

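Scene view: fixture with two cores at (355,215), rest and core at (264,258), plate at (407,172). In the side view they are at (288,230), (313,157) and (291,314). The larger fixture is the lookalike.

```bash
cat > h.py <<'E'
import cv2,numpy as np
from scipy.spatial.transform import Rotation as R
from rig import robot
def cast(K,T,px,z):
    px=np.atleast_2d(np.asarray(px,float))
    d=np.c_[(px-[K[0,2],K[1,2]])/[K[0,0],K[1,1]],np.ones(len(px))]@T[:3,:3].T
    return T[:3,3]+d*((z-T[2,3])/d[:,2])[:,None]
def pose(o=None):
    o=o or robot.get_obs();T=np.eye(4);T[:3,:3]=R.from_quat(o['tool_rot']).as_matrix();T[:3,3]=o['position'];return T
def shot(name,cam="wrist"):
    P=pose();c=robot.camera(cam);E=P@c["mount"] if cam=="wrist" else c["extrinsics"]
    np.savez(f"pics/{name}.npz",pixels=c["pixels"],K=c["intrinsics"],T=E);cv2.imwrite(f"pics/{name}.png",c["pixels"][:,:,::-1])
    return c["pixels"],c["intrinsics"],E
def load(name):
    d=np.load(f"pics/{name}.npz");return d["pixels"],d["K"],d["T"]
def go(p,yaw=None,down=True):
    """print shift (mm) and rotvec (deg) in tool axes to reach TCP p with tool down, tool y axis at world angle yaw (mod pi)"""
    P=pose();s=P[:3,:3].T@(np.asarray(p)-P[:3,3])*1000
    y=np.arctan2(P[1,1],P[0,1])
    if yaw is None: yaw=y
    d=(yaw-y+np.pi/2)%np.pi-np.pi/2
    for k in (d, d-np.sign(d)*np.pi):
        a=y+k;Y=np.array([np.cos(a),np.sin(a),0]);Z=np.array([0,0,-1.]);G=np.c_[np.cross(Y,Z),Y,Z]
        print("shift",s.round(1),"turn",np.degrees(R.from_matrix(P[:3,:3].T@G).as_rotvec()).round(2),"q6",robot.get_obs()['q'][5].round(2))
E
python3 - <<'E'
from h import *
for n,pts in (("scene",dict(fix=(355,215,.03),core=(264,258,.039),plate=(407,172,.01),stub=(338,160,.03),slab=(275,187,.04),cupb=(298,300,.05),cupa=(421,238,.04),rock=(375,278,.03))),("side",dict(fix=(288,230,.03),core=(313,157,.039),plate=(291,314,.01),stub=(359,259,.03),slab=(371,196,.04)))):
    c=np.load(f"pics/{n}0.npz")
    for k,v in pts.items(): print(n,k,cast(c["intrinsics"],c["extrinsics"],v[:2],v[2]).round(3))
E
```

```text
scene fix [[0.578 0.057 0.03 ]]
scene core [[ 0.577 -0.245  0.039]]
scene plate [[0.511 0.299 0.01 ]]
scene stub [[0.371 0.116 0.03 ]]
scene slab [[ 0.373 -0.115  0.04 ]]
scene cupb [[ 0.737 -0.217  0.05 ]]
scene cupa [[0.742 0.183 0.04 ]]
scene rock [[0.778 0.003 0.03 ]]
side fix [[0.572 0.068 0.03 ]]
side core [[ 0.566 -0.238  0.039]]
side plate [[0.506 0.298 0.01 ]]
side stub [[0.367 0.123 0.03 ]]
side slab [[ 0.36  -0.099  0.04 ]]
```

```bash
python3 -m crank '[38,-16,0,0,0,0,0,76,-32,0,0,0,0,0,114,-49,0,0,0,0,0,152,-65,0,0,0,0,0,190,-81,0,0,0,0,0]'; python3 -m crank '[38,-16,0,0,0,0,0,76,-32,0,0,0,0,0,114,-49,0,0,0,0,0,152,-65,0,0,0,0,0,190,-81,0,0,0,0,0]'; python3 -m crank '[38,-16,0,0,0,0,0,59,-26,0,0,0,0,0,59,-26,0,0,0,0,0,59,-26,0,0,0,0,0,59,-26,0,0,0,0,0]'; python3 -c "
from h import *
shot('w1');o=robot.get_obs();print(o['time'],o['q'].round(2),o['position'],np.abs(o['joint_velocities']).max())"
```

```text
time: 0.57
position: [0.3802, -0.432, 0.2472]
tool_rot: [0.982, 0.19, -0.0, -0.0]
ft_force: [0.3, 0.4, -0.3]
grip_width: 0.087
grip_force: 0.0
time: 0.98
position: [0.5264, -0.2857, 0.2473]
tool_rot: [0.982, 0.19, -0.0, -0.0]
ft_force: [0.8, -0.3, 0.6]
grip_width: 0.087
grip_force: 0.0
time: 1.4
position: [0.5699, -0.2415, 0.2471]
tool_rot: [0.982, 0.19, -0.001, -0.0]
ft_force: [-0.8, -0.9, -0.8]
grip_width: 0.0871
grip_force: 0.0
1.45 [-0.58  0.52  1.45 -0.    1.17  0.61] [ 0.56963071 -0.24211215  0.24726157] 0.016149959841583905
```

View pics/w1.png

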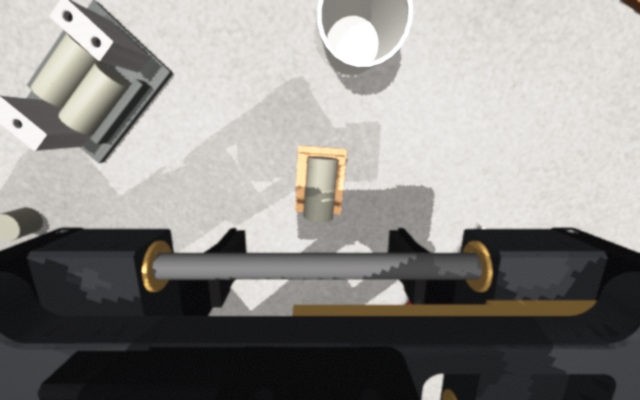

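Wrist view: the core lies on the rest at (320,188), nearly upright in the picture. The fixture is at upper left, with its two-hole pillar at (67,17) and (96,42) and its single hole at (17,123), so its +x points up and right in the picture.

```bash
python3 - <<'E'
from h import *
im,K,T=load('w1')
hsv=cv2.cvtColor(im,cv2.COLOR_RGB2HSV)
for p in [(320,170),(312,190),(330,190),(320,212),(302,155),(303,200),(345,200),(270,170),(360,205),(390,205)]: print(p,im[p[1],p[0]],hsv[p[1],p[0]])
for r in (158,170,180,200,210):print(r,[tuple(int(v) for v in hsv[r,c]) for c in range(296,350,3)])
print([ (r,tuple(int(v) for v in hsv[r,321])) for r in range(144,226,2)])
E
```

```text
(320, 170) [218 214 196] [ 25  26 218]
(312, 190) [109 109  97] [ 30  28 109]
(330, 190) [177 174 157] [ 26  29 177]
(320, 212) [150 148 133] [ 26  29 150]
(302, 155) [253 233 176] [ 22  78 253]
(303, 200) [120  94  69] [ 15 108 120]
(345, 200) [140 138 134] [ 20  11 140]
(270, 170) [211 209 205] [ 20   7 211]
(360, 205) [143 140 137] [ 15  11 143]
(390, 205) [147 146 142] [ 24   9 147]
158 [(16, 25, 213), (22, 79, 252), (22, 79, 253), (21, 86, 251), (19, 49, 152), (26, 29, 150), (25, 30, 144), (23, 32, 145), (26, 31, 132), (22, 39, 119), (21, 44, 116), (17, 56, 119), (15, 77, 143), (14, 99, 173), (18, 97, 245), (21, 86, 252), (20, 94, 248), (13, 24, 192)]
170 [(14, 51, 225), (22, 74, 254), (22, 79, 253), (19, 93, 245), (24, 31, 156), (27, 28, 183), (24, 27, 202), (27, 25, 216), (25, 26, 218), (27, 25, 213), (26, 26, 203), (25, 26, 188), (25, 29, 166), (23, 36, 128), (14, 118, 175), (21, 89, 251), (18, 76, 244), (17, 11, 205)]
180 [(17, 60, 241), (22, 75, 254), (22, 78, 253), (16, 96, 232), (25, 30, 163), (24, 28, 190), (26, 27, 207), (26, 24, 220), (25, 26, 217), (26, 25, 211), (26,
[... 876 characters left out ...]
62, (26, 25, 218)), (164, (26, 25, 217)), (166, (26, 25, 218)), (168, (25, 26, 218)), (170, (26, 25, 217)), (172, (26, 25, 216)), (174, (27, 25, 215)), (176, (27, 25, 216)), (178, (26, 25, 215)), (180, (27, 24, 215)), (182, (26, 26, 215)), (184, (26, 26, 214)), (186, (27, 24, 213)), (188, (27, 24, 210)), (190, (27, 28, 192)), (192, (26, 26, 167)), (194, (24, 27, 153)), (196, (26, 28, 153)), (198, (25, 30, 159)), (200, (26, 29, 185)), (202, (25, 29, 160)), (204, (23, 29, 152)), (206, (25, 29, 151)), (208, (25, 29, 151)), (210, (25, 29, 151)), (212, (26, 29, 150)), (214, (27, 31, 150)), (216, (26, 26, 148)), (218, (26, 29, 148)), (220, (24, 28, 148)), (222, (18, 17, 148)), (224, (18, 9, 147))]
```

```bash
cat >> h.py <<'E'
def comp(m,seed):
    m=cv2.morphologyEx(m.astype(np.uint8),cv2.MORPH_OPEN,np.ones((3,3)));n,l,st,ce=cv2.connectedComponentsWithStats(m)
    k=l[seed[1],seed[0]] ;return l==k,st[k],ce[k]
E
python3 - <<'E'
from h import *
im,K,T=load('w1')
h,s,v=[a.astype(int) for a in cv2.split(cv2.cvtColor(im,cv2.COLOR_RGB2HSV))]
m,st,ce=comp((s>20)&(s<55)&(h>18)&(h<31),(320,180));print(st,ce)
rows=np.arange(165,214);cx=np.array([[np.mean(np.where(m[r])[0][[0,-1]]),r] for r in rows]);w=[np.ptp(np.where(m[r])[0]) for r in rows];print(w[::8])
W=cast(K,T,cx,.039);vx,vy,x0,y0=cv2.fitLine(W[:,:2].astype(np.float32),cv2.DIST_HUBER,0,.01,.01).ravel();d=np.array([vx,vy])
print("axis angle",np.degrees(np.arctan2(vy,vx)))
f=np.polyfit(rows,cx[:,0],1)
e=cast(K,T,[[np.polyval(f,159),159],[np.polyval(f,221.5),221.5]],.058)[:,:2];print("len",np.linalg.norm(e[0]-e[1]))
p=np.array([x0,y0]);c=p+d*((e.mean(0)-p)@d);print("core",c)
np.save("core.npy",[c[0],c[1],np.arctan2(vy,vx)])
go([c[0],c[1],.045],np.arctan2(vy,vx)+np.pi/2)
# fixture holes
g=cv2.cvtColor(im,cv2.COLOR_RGB2GRAY)
pts=[]
for x,y in [(67,17),(96,42),(17,123)]:
    q=g[y-9:y+10,x-9:x+10].astype(float);wt=np.clip(q.min()+50-q,0,None);yy,xx=np.mgrid[-9:10,-9:10];pts.append([x+(wt*xx).sum()/wt.sum(),y+(wt*yy).sum()/wt.sum()])
F=cast(K,T,pts,.074);print(pts,F.round(4));a=(F[0]+F[1])/2;print("fix",(a+F[2])/2,np.degrees(np.arctan2(*(a-F[2])[1::-1])),np.linalg.norm(a-F[2]),np.linalg.norm(F[0]-F[1]))
E
```

```text
[ 304  157   33   65 1770] [319.78926554 188.98700565]
[np.int64(28), np.int64(28), np.int64(27), np.int64(26), np.int64(26), np.int64(27), np.int64(27)]
axis angle 17.428198
len 0.07536721749787596
core [ 0.56834822 -0.24687495]
shift [ -2.8   4.  202.3] turn [-0.02  0.06  4.45] q6 0.61
shift [ -2.8   4.  202.3] turn [-9.0000e-02 -3.0000e-02 -1.7555e+02] q6 0.61
[[np.float64(68.60722100656456), np.float64(16.419037199124727)], [np.float64(96.62944162436548), np.float64(41.951269035532995)], [np.float64(18.070422535211268), np.float64(122.77162977867204)]] [[0.6407 0.0438 0.074 ]
 [0.6287 0.0146 0.074 ]
 [0.5213 0.0766 0.074 ]]
fix [0.57800836 0.05289817 0.074     ] -22.702558869539498 0.12289607532004004 0.03157020635757781
```

The fixture is at (0.578, 0.053) with yaw -22.7°, and the core is at (0.568, -0.247) with yaw 17.4°. I'll grasp with the TCP 14.5 mm above the core's axis.

```bash
python3 -m crank '[-1.5,2,38,0,0,3,0,-2.8,4,78,0,0,4.45,0,-2.8,4,117,0,0,4.45,0,-2.8,4,150,0,0,4.45,0,-2.8,4,175,0,0,4.45,0]' 30; python3 -c "
from h import *
c=np.load('core.npy');go([c[0],c[1],.0535],c[2]+np.pi/2)"
```

```text
time: 1.87
position: [0.5669, -0.2471, 0.0697]
tool_rot: [0.989, 0.151, -0.001, -0.001]
ft_force: [0.2, -0.2, -0.4]
grip_width: 0.0871
grip_force: 0.0
shift [ 1.5  0.3 16.2] turn [-0.16  0.15 -0.12] q6 0.68
shift [ 1.5  0.3 16.2] turn [  0.23   0.26 179.88] q6 0.68
```

```bash
python3 -m crank '[1,0,9,0,0,0,0,1,0,17.5,0,0,0,0,1,0,17.5,0,0,0,0,1,0,17.5,0,0,0,255,1,0,17.5,0,0,0,255]' 30;python3 -m crank '[0,0,0,0,0,0,255,0,0,0,0,0,0,255,0,0,0,0,0,0,255,0,0,0,0,0,0,255,0,0,0,0,0,0,255]'; python3 -c "
from h import *
c=np.load('core.npy');go([c[0],c[1],.0535],c[2]+np.pi/2)"
```

```text
time: 2.28
position: [0.5714, -0.2468, 0.0569]
tool_rot: [0.988, 0.152, 0.001, 0.001]
ft_force: [-0.2, 0.3, 0.4]
grip_width: 0.08
grip_force: 0.0
time: 2.7
position: [0.5705, -0.2458, 0.0554]
tool_rot: [0.988, 0.152, 0.0, 0.0]
ft_force: [-0.1, 0.4, -0.2]
grip_width: 0.0484
grip_force: 0.0
shift [-2.3  0.4  1.9] turn [ 0.02 -0.02  0.07] q6 0.68
shift [-2.3  0.4  1.9] turn [ 3.0000e-02  3.0000e-02 -1.7993e+02] q6 0.68
```

```bash
python3 -m crank '[-2,0,1.5,0,0,0,200,-2,0,1.5,0,0,0,255,-2,0,1.5,0,0,0,255,-2,0,1.5,0,0,0,255,-2,0,1.5,0,0,0,255]'; python3 -m crank '[-2,0,1.5,0,0,0,255,-2,0,1.5,0,0,0,255,-2,0,1.5,0,0,0,255,-2,0,1.5,0,0,0,255,-2,0,1.5,0,0,0,255]' ; python3 -c "
from h import *
c=np.load('core.npy');go([c[0],c[1],.0535],c[2]+np.pi/2)"
```

```text
time: 3.12
position: [0.5681, -0.2463, 0.0534]
tool_rot: [0.988, 0.152, -0.0, -0.0]
ft_force: [-1.3, -0.2, -0.6]
grip_width: 0.0374
grip_force: 30.0
time: 3.53
position: [0.5679, -0.2464, 0.0532]
tool_rot: [0.988, 0.152, 0.002, 0.0]
ft_force: [0.4, 3.5, 6.4]
grip_width: 0.037
grip_force: 30.0
shift [ 0.3  0.6 -0.3] turn [ 0.03 -0.17  0.01] q6 0.67
shift [ 0.3  0.6 -0.3] turn [ 2.7000e-01  5.0000e-02 -1.7999e+02] q6 0.67
```

```bash
python3 -m crank '[0,0,-20,0,0,0,255,0,0,-50,0,0,0,255,0,0,-80,0,0,0,255,0,0,-105,0,0,0,255,0,0,-115,0,0,0,255]'; python3 -c "
from h import *
go([.578,.053,.165],np.radians(-22.7+90))"
```

```text
time: 3.95
position: [0.5681, -0.2479, 0.1703]
tool_rot: [0.988, 0.152, 0.002, 0.002]
ft_force: [1.2, -0.4, -3.0]
grip_width: 0.0374
grip_force: 30.0
shift [  99.8 -284.1    4.4] turn [ 0.18 -0.31 40.18] q6 0.67
shift [  99.8 -284.1    4.4] turn [   0.39    0.22 -139.82] q6 0.67
```

```bash
python3 -m crank '[8,-20,0,0,0,4,255,18,-50,0,0,0,8,255,29,-84,0,0,0,13,255,40,-114,0,0,0,17,255,50,-142,0,0,0,20,255]'; python3 -m crank '[10,-27,0,0,0,4,255,20,-54,0,0,0,8,255,28,-84,0,0,0,12,255,30,-84,0,0,0,14,255,30,-84,0,0,0,14,255]';  python3 -c "
from h import *
go([.578,.053,.165],np.radians(-22.7+90))"
```

```text
time: 4.37
position: [0.5704, -0.0946, 0.1657]
tool_rot: [1.0, -0.024, -0.001, -0.001]
ft_force: [0.2, -0.2, -2.3]
grip_width: 0.0376
grip_force: 30.0
time: 4.78
position: [0.605, -0.0119, 0.1656]
tool_rot: [0.99, -0.142, -0.001, -0.0]
ft_force: [-0.2, -0.6, -2.9]
grip_width: 0.0372
grip_force: 30.0
shift [-44.2 -54.7   0.7] turn [0.01 0.09 6.34] q6 1.65
shift [-44.2 -54.7   0.7] turn [-1.4000e-01  2.0000e-02 -1.7366e+02] q6 1.65
```

```bash
python3 -m crank '[-15,-20,0,0,0,2,255,-30,-40,0,0,0,4,255,-44,-54.7,0,0,0,6.3,255,-44,-54.7,0,0,0,6.3,255,-44,-54.7,0,0,0,6.3,255]';  python3 -c "
from h import *
shot('w2');go([.578,.053,.165],np.radians(-22.7+90))"
```

```text
time: 5.2
position: [0.5774, 0.051, 0.1662]
tool_rot: [0.98, -0.197, -0.001, 0.0]
ft_force: [-0.2, -0.4, -2.3]
grip_width: 0.0374
grip_force: 30.0
shift [-1.4 -2.4  1.5] turn [ 0.04  0.01 -0.06] q6 1.86
shift [-1.4 -2.4  1.5] turn [ 2.0000e-02 -7.0000e-02  1.7994e+02] q6 1.86
```

View pics/w2.png

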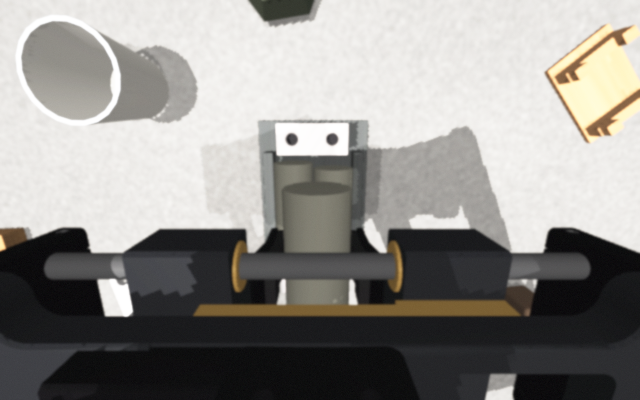

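Wrist view above the fixture: the two-hole pillar is at (291,139) and (332,139), and the held core at (316,230) is well aligned with it.

```bash
python3 - <<'E'
from h import *
im,K,T=load('w2');P=pose();print(P[:3,3])
g=cv2.cvtColor(im,cv2.COLOR_RGB2GRAY);h,s,v=[a.astype(int) for a in cv2.split(cv2.cvtColor(im,cv2.COLOR_RGB2HSV))]
pts=[]
for x,y in [(291,139),(332,139)]:
    q=g[y-9:y+10,x-9:x+10].astype(float);wt=np.clip(q.min()+60-q,0,None);yy,xx=np.mgrid[-9:10,-9:10];pts.append([x+(wt*xx).sum()/wt.sum(),y+(wt*yy).sum()/wt.sum()])
F=cast(K,T,pts,.074)
# pillar top rectangle
m,st,ce=comp(g>225,(310,130));print(st,ce)
m[135:145]=m[133];m2=m[st[1]:st[1]+st[3]]
M=cast(K,T,[ce],.074)[0]
a=(F[0]+F[1])/2;n=(F[0]-F[1])[:2];n/=np.linalg.norm(n)
print(np.round(pts,1),F.round(4),"mid",a.round(4),"rectmid",M.round(4),"yaw",np.degrees(np.arctan2(n[1],n[0]))-90,np.linalg.norm(F[0]-F[1]))
for yw in (-22.7,np.degrees(np.arctan2(n[1],n[0]))-90):
    print("fix origin",a[:2]-.062*np.array([np.cos(np.radians(yw)),np.sin(np.radians(yw))]))
# core edges
for r in (186,190,200,210,220):print(r,[int(x) for x in g[r,272:366:2]])
print([(r,int(g[r,316]),int(s[r,316])) for r in range(172,200)])
E
```

```text
[0.57836338 0.05026948 0.16651058]
[ 275  123   73   32 1988] [311.60462777 138.54979879]
[[290.6 139. ]
 [331.3 138.8]] [[0.6411 0.0462 0.074 ]
 [0.6289 0.0166 0.074 ]] mid [0.635  0.0314 0.074 ] rectmid [0.6351 0.0308 0.074 ] yaw -22.421385843952308 0.03203721228594709
fix origin [0.57779442 0.05529106]
fix origin [0.57767875 0.05501264]
186 [143, 103, 101, 109, 115, 117, 106, 93, 88, 84, 83, 82, 81, 82, 83, 82, 83, 82, 83, 84, 82, 82, 84, 82, 84, 83, 82, 82, 84, 82, 82, 82, 83, 83, 83, 84, 84, 86, 89, 98, 91, 97, 94, 80, 79, 70, 83]
190 [146, 108, 99, 109, 111, 90, 85, 84, 84, 84, 85, 84, 82, 82, 83, 84, 84, 84, 84, 84, 83, 82, 84, 84, 84, 84, 82, 87, 83, 85, 83, 84, 85, 82, 83, 86, 84, 86, 88, 87, 87, 99, 97, 87, 78, 78, 87]
200 [148, 117, 99, 108, 113, 92, 91, 97, 101, 106, 111, 113, 116, 119, 121, 124, 125, 126, 126, 126, 127, 128, 128, 128, 129, 131, 129, 129, 126, 125, 125, 124, 121, 118, 117, 115, 111, 104, 100, 87, 86, 98, 95, 84, 77, 77, 92]
210 [150, 123, 99, 106, 113, 99, 90, 96, 102, 107, 111, 115, 116, 119, 120, 121, 124, 126, 127, 128, 128, 129, 129, 129, 129, 129, 129, 127, 127, 127, 124, 122, 120, 121, 117, 114, 110, 107, 101, 83, 76, 75, 78, 79, 76, 77, 95]
220 [150, 140, 103, 105, 111, 105, 87, 96, 102, 106, 111, 116, 117, 119, 122, 122, 123, 124, 127, 127, 129, 128, 131, 127, 129, 130, 130, 129, 126, 125, 124, 122, 121, 118, 116, 111, 107, 103, 98, 84, 84, 91, 96, 93, 90, 100, 132]
[(172, 95, 29), (173, 95, 29), (174, 94, 27), (175, 94, 29), (176, 94, 27), (177, 95, 26), (178, 94, 27), (179, 94, 32), (180, 91, 27), (181, 89, 28), (182, 82, 33), (183, 82, 30), (184, 82, 30), (185, 81, 28), (186, 84, 27), (187, 83, 27), (188, 82, 30), (189, 82, 27), (190, 84, 27), (191, 83, 24), (192, 82, 27), (193, 85, 29), (194, 93, 30), (195, 105, 28), (196, 121, 29), (197, 128, 27), (198, 128, 27), (199, 129, 29)]
```

```bash
python3 - <<'E'
from h import *
im,K,_=load('w2');P=pose();d=np.load('pics/w2.npz');Tm=np.linalg.inv(P)@d["T"]
mt=robot.camera("wrist")["mount"]
z=.1661-.074
H=cast(K,mt,[[290.6,139],[331.3,138.8]],z);print("holes tool mm",(H*1000).round(1),"mid",(H.mean(0)*1000).round(1),"dyaw",np.degrees(np.arctan2(H[0,0]-H[1,0],H[1,1]-H[0,1])))
A=cast(K,mt,[[283.2+.0,210],[349.5,210],[316,210]],.0145)*1000;print("core edges",A.round(1))
print("core end x",(cast(K,mt,[[316,195.5]],-.0045)*1000).round(1), "bottom-edge",(cast(K,mt,[[316,181.5]],.0335)*1000).round(1))
ps=[];rs=[]
for i in range(3): o=robot.get_obs();ps.append(o['position']);rs.append(pose(o)[:3,2])
print(np.round(ps,4),np.round(rs,4))
E
```

```text
holes tool mm [[ 60.8 -20.2  92.1]
 [ 61.   11.8  92.1]] mid [60.9 -4.2 92.1] dyaw -0.255934323522005
core edges [[ 25.2 -18.4  14.5]
 [ 25.2  18.5  14.5]
 [ 25.2  -0.1  14.5]]
core end x [[38.  -0.1 -4.5]] bottom-edge [[37.8 -0.2 33.5]]
[[0.5789 0.0499 0.1667]
 [0.5789 0.0499 0.1667]
 [0.5789 0.0499 0.1667]] [[ 2.e-04 -6.e-04 -1.e+00]
 [ 2.e-04 -6.e-04 -1.e+00]
 [ 2.e-04 -6.e-04 -1.e+00]]
```

```bash
python3 -m crank '[-1,-3.8,15,0,0,0,255,-1,-3.8,40,0,0,0,255,-1,-3.8,60,0,0,0,255,-1,-3.8,75,0,0,0,255,-1,-3.8,82,0,0,0,255]';  python3 -m crank '[0,0,0,0,0,0,255,0,0,0,0,0,0,255,0,0,2,0,0,0,255,0,0,2,0,0,0,255,0,0,2,0,0,0,255]'
```

```text
time: 5.72
position: [0.5785, 0.0535, 0.0828]
tool_rot: [0.98, -0.198, -0.002, 0.0]
ft_force: [-0.1, 0.2, -2.7]
grip_width: 0.0372
grip_force: 30.0
time: 6.13
position: [0.5797, 0.0548, 0.0839]
tool_rot: [0.98, -0.198, 0.001, -0.0]
ft_force: [-0.8, -0.2, -2.0]
grip_width: 0.037
grip_force: 30.0
```

```bash
python3 - <<'E'
from h import *
im,K,_=shot('w3');mt=robot.camera("wrist")["mount"];z=pose()[2,3];print(z)
im2=robot.camera("side")["pixels"]
a=cv2.resize(im[80:280,200:440],None,fx=1.66,fy=1.66,interpolation=cv2.INTER_CUBIC);b=cv2.resize(im2[180:270,240:340],None,fx=3.6,fy=3.7,interpolation=cv2.INTER_CUBIC)[:332]
b=b[:min(len(a),len(b))];a=a[:len(b)]
cv2.imwrite('pics/w3c.png',np.hstack([a,b])[:,:,::-1])
E
```

```text
0.0837934769782601
```

View pics/w3c.png

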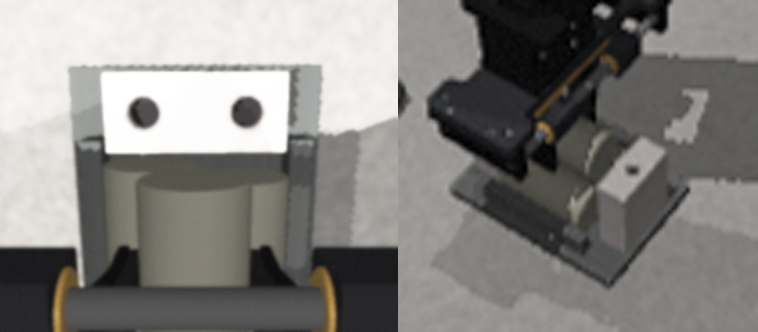

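The held core (crop x ≈ 194) is centred on the pillar's holes (mean x ≈ 195.5), so the alignment is good. I'll lower it until it makes contact.

```bash
python3 -m crank '[0,0,1.5,0,0,0,255,0,0,3,0,0,0,255,0,0,4.5,0,0,0,255,0,0,5,0,0,0,255,0,0,5,0,0,0,255]'
```

```text
time: 6.7
position: [0.5789, 0.0549, 0.0778]
tool_rot: [0.98, -0.198, -0.0, 0.0]
ft_force: [0.8, -0.3, -2.1]
grip_width: 0.0372
grip_force: 30.0
```

```bash
python3 -m crank '[0,0,0.5,0,0,0,255,0,0,1,0,0,0,255,0,0,1.5,0,0,0,255,0,0,2,0,0,0,255,0,0,2,0,0,0,255]'
```

```text
time: 7.12
position: [0.5791, 0.0547, 0.0764]
tool_rot: [0.98, -0.198, 0.0, 0.0]
ft_force: [-1.3, -1.2, 0.6]
grip_width: 0.0373
grip_force: 30.0
```

```bash
python3 -m crank '[0,0,0.3,0,0,0,255,0,0,0.6,0,0,0,255,0,0,0.9,0,0,0,255,0,0,0.9,0,0,0,255,0,0,0.9,0,0,0,255]'
```

```text
time: 7.53
position: [0.5791, 0.0546, 0.0762]
tool_rot: [0.98, -0.198, 0.0, 0.0]
ft_force: [-1.9, -1.9, 7.2]
grip_width: 0.0372
grip_force: 30.0
```

```bash
python3 -m crank '[0,0,0,0,0,0,140,0,0,0,0,0,0,135,0,0,0,0,0,0,125,0,0,0,0,0,0,110,0,0,0,0,0,0,80]'; python3 -m crank '[0,0,0,0,0,0,40,0,0,0,0,0,0,0,0,0,0,0,0,0,0,0,0,0,0,0,0,0,0,0,0,0,0,0]';python3 -m crank '[0,0,0,0,0,0,0,0,0,0,0,0,0,0,0,0,-10,0,0,0,0,0,0,-30,0,0,0,0,0,0,-60,0,0,0,0]'
```

```text
time: 7.95
position: [0.5793, 0.055, 0.075]
tool_rot: [0.98, -0.198, 0.0, -0.0]
ft_force: [0.6, -1.0, -1.2]
grip_width: 0.0495
grip_force: 0.0
time: 8.37
position: [0.5772, 0.055, 0.134]
tool_rot: [0.98, -0.198, -0.003, 0.0]
ft_force: [1.1, -0.3, -0.6]
grip_width: 0.0813
grip_force: 0.0$: bad value
```

```bash
python3 -m crank '[0,0,-40,0,0,0,0,0,0,-80,0,0,0,0,0,0,-110,0,0,0,0,0,0,-110,0,0,0,0,0,0,-110,0,0,0,0]'; python3 -c "
from h import *
shot('w4');print(pose()[:3,3])"
```

```text
time: 8.78
position: [0.5803, 0.0548, 0.2483]
tool_rot: [0.98, -0.198, 0.003, -0.0]
ft_force: [-0.3, 0.8, -0.0]
grip_width: 0.0864
grip_force: 0.0
[0.57897282 0.05494239 0.24624355]
```

View pics/w4.png

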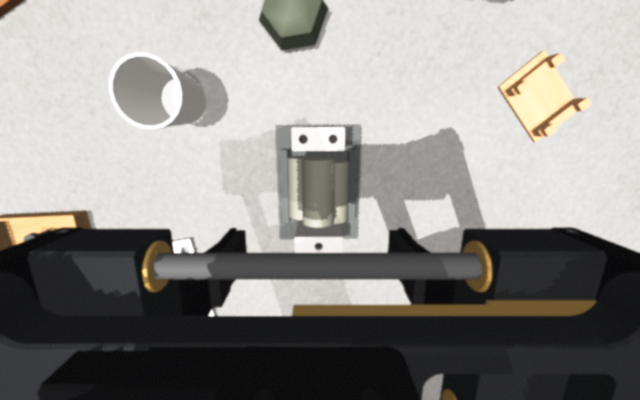

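The core sits saddled and centred, at (318,190) between the pillar holes at (302,139), (333,139) and (318,246). Next I measure the fixture from those three holes and move to look at the plate.

```bash
cat >> h.py <<'E'
def dark(g,pts,w=9,t=60):
    out=[]
    for x,y in pts:
        q=g[y-w:y+w+1,x-w:x+w+1].astype(float);wt=np.clip(q.min()+t-q,0,None);yy,xx=np.mgrid[-w:w+1,-w:w+1];out.append([x+(wt*xx).sum()/wt.sum(),y+(wt*yy).sum()/wt.sum()])
    return np.array(out)
def frame3(F):
    F=np.asarray(F)[:,:2];a=(F[0]+F[1])/2;d=a-F[2];return (a+F[2])/2,np.degrees(np.arctan2(d[1],d[0])),np.linalg.norm(d),np.linalg.norm(F[0]-F[1])
E
python3 - <<'E'
from h import *
im,K,T=load('w4');g=cv2.cvtColor(im,cv2.COLOR_RGB2GRAY)
p=dark(g,[(302,139),(333,139),(318,246)],6);print(p.round(1));T[2,3]+=0;print(frame3(cast(K,T,p,.074)))
E
python3 -m crank '[-25,-22,0,0,0,0,0,-52,-47,0,0,0,0,0,-79,-72,0,0,0,0,0,-106,-96,-3,0,0,0,0,-133,-120,-5,0,0,0,0]'; python3 -m crank '[-27,-24,-5,0,0,0,0,-54,-48,-10,0,0,0,0,-86,-77,-13,0,0,0,0,-86,-77,-13,0,0,0,0,-86,-77,-13,0,0,0,0]'; python3 -c "
from h import *
shot('w5');print(pose()[:3,3],robot.get_obs()['q'].round(2))"
```

```text
[[302.5 138.8]
 [332.5 138.5]
 [318.2 245.7]]
(array([0.57749744, 0.05458734]), np.float64(-22.403319988362945), np.float64(0.12318514373847056), np.float64(0.032074446028440576))
time: 9.25
position: [0.5008, 0.2179, 0.2481]
tool_rot: [0.98, -0.198, -0.002, 0.001]
ft_force: [0.8, -0.8, 0.4]
grip_width: 0.0868
grip_force: 0.0
time: 9.67
position: [0.4513, 0.3229, 0.2616]
tool_rot: [0.981, -0.196, -0.001, 0.001]
ft_force: [0.5, -0.4, 0.1]
grip_width: 0.087
grip_force: 0.0
[0.45228219 0.32152356 0.26156666] [ 0.42  0.42  1.59 -0.    1.14  2.38]
```

View pics/w5.png

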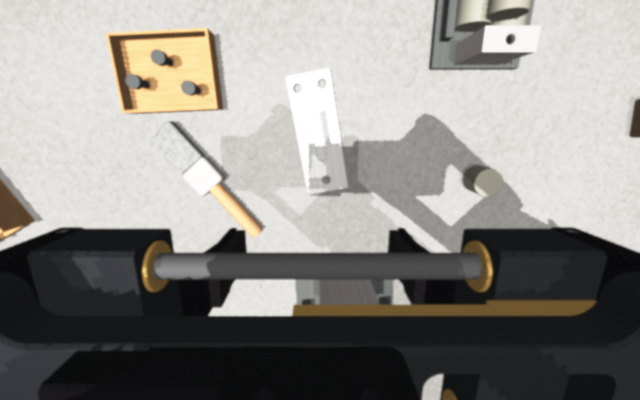

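The plate runs from (310,75) to (328,190), with holes at (297,88), (322,84) and (326,180). Its +x end points up in the picture, and the lug is in the middle.

```bash
python3 - <<'E'
from h import *
im,K,T=load('w5');g=cv2.cvtColor(im,cv2.COLOR_RGB2GRAY)
p=dark(g,[(297,88),(322,84),(326,180)],6,40);print(p.round(1))
for z in (.006,): f=frame3(cast(K,T,p,z));print(f)
# outline check
hsv=cv2.cvtColor(im,cv2.COLOR_RGB2HSV);
print(g[150,290:360:3],hsv[150,290:360:3,1]);print(g[100,280:350:3],hsv[100,280:350:3,1]);print(g[180,295:360:3],hsv[180,295:360:3,1])
print(g[110:186:3,316:336:2])
c,y=f[0],np.radians(f[1])
go([c[0],c[1],.06],y+np.pi/2)
E
```

```text
[[294.8  86.9]
 [320.9  81.9]
 [326.  179.2]]
(array([0.50668835, 0.29773427]), np.float64(-11.391165034504793), np.float64(0.12597577482160127), np.float64(0.034135047473102004))
[206 204 202 238 254 254 239 187 189 187 192 186 186 186 191 189 188 174
 116 119 117 110 112 138] [10 11 10  3  1  1  2  4  4  3  4  4  3  4  4  4  4  6  9 11 11 11 13  9]
[230 228 229 241 255 255 255 255 255 255 255 255 255 255 255 255 255 255
 246 222 226 228 231 229] [5 4 6 1 0 0 0 0 0 0 0 0 0 0 0 0 0 0 2 8 8 6 5 7]
[206 206 209 226 250 188 187 184 189 140 117 114 175 186 188 187 186 164
 114 115 119 134] [ 9 10 10  7  1  4  4  4  3  7 11 11  4  4  5  3  4  5 11  9 13  9]
[[255 255 254 254 251 255 255 255 255 255]
 [255 255 240 232 232 251 255 255 255 255]
 [255 255 248 231 232 252 255 255 255 255]
 [255 255 251 232 231 244 255 255 255 255]
 [255 255 254 236 231 234 254 255 255 255]
 [255 255 255 239 231 235 254 255 255 255]
 [255 255 255 248 231 231 248 255 255 255]
 [255 255 255 252 232 231 250 255 255 255]
 [255 255 255 254 236 230 236 254 255 255]
 [255 255 255 255 240 222 214 252 255 255]
 [255 255 255 255 248 208 192 242 254 254]
 [254 255 254 254 243 194 187 200 234 240]
 [223 217 224 213 197 187 186 188 189 190]
 [182 191 192 189 183 182 186 188 189 190]
 [182 189 192 189 185 180 186 188 189 192]
 [189 186 191 191 186 181 186 187 189 191]
 [226 192 190 189 184 182 187 186 189 192]
 [233 226 210 191 188 189 189 185 186 189]
 [233 231 231 227 209 193 189 186 186 190]
 [233 230 230 230 229 207 192 188 186 189]
 [232 233 230 230 229 207 190 188 185 189]
 [231 232 230 231 229 211 191 189 186 189]
 [226 229 226 204 160 132 141 177 185 186]
 [187 190 182 138 117 112 113 148 184 186]
 [193 191 195 168 135 124 131 170 187 186]
 [186 185 191 185 181 180 184 185 189 186]]
shift [ 59.8   0.4 201.4] turn [  0.16   0.13 -11.28] q6 2.38
shift [ 59.8   0.4 201.4] turn [  0.19  -0.24 168.72] q6 2.38
```

```bash
python3 - <<'E'
from h import *
im,K,T=load('w5');g=cv2.cvtColor(im,cv2.COLOR_RGB2GRAY)
print(g[78:98:2,288:308:2]);print(g[74:94:2,312:332:2])
# long edges: left and right per row, sat-based (plate sat<6.. bench sat>7), rows above shadow
s=cv2.GaussianBlur(cv2.cvtColor(im,cv2.COLOR_RGB2HSV)[...,1].astype(np.float32),(3,3),0)
L=[];Rr=[]
for r in range(96,180,2):
    a=np.where(s[r,270:365]<6.0)[0]+270
    L.append([a[0],r]);Rr.append([a[-1]+1,r])
c=[]
for E in (L,Rr):
    W=cast(K,T,E,.008)[:,:2].astype(np.float32);v=cv2.fitLine(W,cv2.DIST_HUBER,0,.001,.001).ravel();print(np.degrees(np.arctan2(v[1],v[0])),v[2:]);c.append(v)
print([L[i][0] for i in range(0,42,5)],[Rr[i][0] for i in range(0,42,5)])
d=c[0][:2];n=np.array([-d[1],d[0]]);print("width",(c[0][2:]-c[1][2:])@n,"mid offset from hole centre",(((c[0][2:]+c[1][2:])/2)-[.50669,.29773])@n)
E
```

```text
[[255 255 255 255 255 255 255 255 255 255]
 [255 255 255 255 255 255 255 255 255 255]
 [255 255 255 255 253 253 255 255 255 255]
 [255 255 254 236 194 215 246 255 255 255]
 [254 255 251 186 219 231 234 253 255 255]
 [254 255 247 186 229 233 234 252 255 255]
 [252 255 253 201 217 232 237 253 255 255]
 [249 255 255 248 231 236 250 255 255 255]
 [247 255 255 255 254 254 255 255 255 255]
 [242 254 255 255 255 255 255 255 255 255]]
[[255 255 255 255 255 255 255 255 255 246]
 [255 255 255 255 255 255 255 255 255 249]
 [255 255 255 254 248 242 252 255 255 252]
 [255 255 255 237 203 210 213 252 255 254]
 [255 255 253 203 219 226 217 241 255 254]
 [255 255 254 213 224 227 225 245 255 255]
 [255 255 255 235 228 231 233 252 255 255]
 [255 255 255 254 249 248 252 255 255 255]
 [255 255 255 255 255 255 255 255 255 255]
 [255 255 255 255 255 255 255 255 255 255]]
-11.587112 [0.50812274 0.32648298]
-42.33837 [0.4851245  0.25346652]
[np.int64(270), np.int64(270), np.int64(292), np.int64(294), np.int64(296), np.int64(298), np.int64(300), np.int64(302), np.int64(304)] [np.int64(357), np.int64(365), np.int64(365), np.int64(365), np.int64(365), np.int64(342), np.int64(343), np.int64(344), np.int64(346)]
width 0.076147795 mid offset from hole centre -0.009619108091617782
```

```bash
python3 - <<'E'
from h import *
im,K,T=load('w5');g=cv2.cvtColor(im,cv2.COLOR_RGB2GRAY).astype(int)
pts=[]
for (x,y),t in zip([(297,88),(321,83),(326,179)],(246,246,172)):
    m=(g[y-7:y+8,x-7:x+8]<t);yy,xx=np.nonzero(m);pts.append([x-7+(xx.min()+xx.max())/2,y-7+(yy.min()+yy.max())/2]);print(np.ptp(xx)+1,np.ptp(yy)+1,x-7+xx.mean(),y-7+yy.mean())
f=frame3(cast(K,T,pts,.008));print(pts,f);c,y=f[0],np.radians(f[1]);np.save("plate.npy",[c[0],c[1],y])
for z in (.06,.0445): go([c[0],c[1],z],y+np.pi/2)
E
```

```text
9 10 296.8243243243243 87.60810810810811
10 10 321.4415584415584 82.84415584415585
10 10 325.97333333333336 179.64
[[np.float64(297.0), np.float64(87.5)], [np.float64(321.5), np.float64(82.5)], [np.float64(325.5), np.float64(179.5)]] (array([0.50604888, 0.29744778]), np.float64(-12.481355507879332), np.float64(0.1245435576299723), np.float64(0.03198056783575355))
shift [ 59.3   0.9 201.5] turn [  0.16   0.13 -10.19] q6 2.38
shift [ 59.3   0.9 201.5] turn [  0.19  -0.24 169.81] q6 2.38
shift [ 59.3   0.8 217. ] turn [  0.16   0.13 -10.19] q6 2.38
shift [ 59.3   0.8 217. ] turn [  0.19  -0.24 169.81] q6 2.38
```

```bash
python3 -m crank '[20,0.3,25,0,0,-4,0,45,0.9,55,0,0,-8,0,59.3,0.9,90,0,0,-10.2,0,59.3,0.9,125,0,0,-10.2,0,59.3,0.9,155,0,0,-10.2,0]'; python3 -m crank '[0,0,15,0,0,0,0,0,0,15,0,0,0,0,0,0,15,0,0,0,0,0,0,15,0,0,0,0,0,0,15,0,0,0,0]' 40; python3 -c "
from h import *
c=np.load('plate.npy');go([c[0],c[1],.039],c[2]+np.pi/2)"
```

```text
time: 10.13
position: [0.5088, 0.2945, 0.1051]
tool_rot: [0.994, -0.112, -0.001, 0.001]
ft_force: [-0.5, -0.9, -0.1]
grip_width: 0.087
grip_force: 0.0
time: 10.55
position: [0.5093, 0.2974, 0.0946]
tool_rot: [0.994, -0.11, 0.001, -0.001]
ft_force: [-0.4, 0.1, 0.1]
grip_width: 0.0869
grip_force: 0.0
shift [-3.3  0.7 55.6] turn [-0.09 -0.15 -0.18] q6 2.13
shift [-3.3  0.7 55.6] turn [-2.3000e-01  1.4000e-01  1.7982e+02] q6 2.13
```

```bash
python3 -m crank '[-1.5,0.3,15,0,0,0,0,-1.5,0.3,32,0,0,0,0,-1.5,0.3,45,0,0,0,60,-1.5,0.3,53,0,0,0,120,-1.5,0.3,53,0,0,0,150]' 40; python3 -m crank '[0,0,0,0,0,0,170,0,0,0,0,0,0,255,0,0,0,0,0,0,255,0,0,0,0,0,0,255,0,0,0,0,0,0,255]'; python3 -m crank '[0,0,0,0,0,0,255,0,0,0,0,0,0,255,0,0,0,0,0,0,255,0,0,0,0,0,0,255,0,0,0,0,0,0,255]';python3 -c "
from h import *
c=np.load('plate.npy');go([c[0],c[1],.039],c[2]+np.pi/2)"
```

```text
time: 10.97
position: [0.5062, 0.2975, 0.0399]
tool_rot: [0.994, -0.11, -0.0, 0.0]
ft_force: [-0.1, -0.3, 0.3]
grip_width: 0.0744
grip_force: 0.0
time: 11.38
position: [0.5068, 0.2978, 0.0408]
tool_rot: [0.994, -0.11, 0.001, -0.0]
ft_force: [0.0, -0.0, 0.2]
grip_width: 0.0415
grip_force: 0.0
time: 11.8
position: [0.5065, 0.2977, 0.0401]
tool_rot: [0.994, -0.11, 0.0, -0.0]
ft_force: [0.6, -0.4, 0.0]
grip_width: 0.0118
grip_force: 40.0
shift [-0.4  0.3  1.1] turn [-0.01 -0.   -0.14] q6 2.13
shift [-0.4  0.3  1.1] turn [-0.0000e+00  1.0000e-02  1.7986e+02] q6 2.13
```

```bash
python3 -m crank '[0,0,-12,0,0,0,255,0,0,-40,0,0,0,255,0,0,-75,0,0,0,255,0,0,-110,0,0,0,255,0,0,-130,0,0,0,255]'; python3 -m crank '[0,0,-15,0,0,0,255,0,0,-20,0,0,0,255,0,0,-20,0,0,0,255,0,0,-20,0,0,0,255,0,0,-20,0,0,0,255]'; python3 -c "
from h import *
go([.5775,.0545,.19],np.radians(-22.5+90));shot('w6')"
```

```text
time: 12.22
position: [0.5076, 0.2981, 0.1742]
tool_rot: [0.994, -0.11, 0.002, -0.001]
ft_force: [0.5, -0.1, -2.1]
grip_width: 0.0118
grip_force: 40.0
time: 12.63
position: [0.5053, 0.2972, 0.1887]
tool_rot: [0.994, -0.11, -0.001, 0.001]
ft_force: [-0.6, 0.5, -2.1]
grip_width: 0.012
grip_force: 40.0
shift [123.4 221.   -1.2] turn [0.12 0.15 9.88] q6 2.13
shift [123.4 221.   -1.2] turn [-2.2000e-01  1.7000e-01 -1.7012e+02] q6 2.13
```

View pics/w6.png

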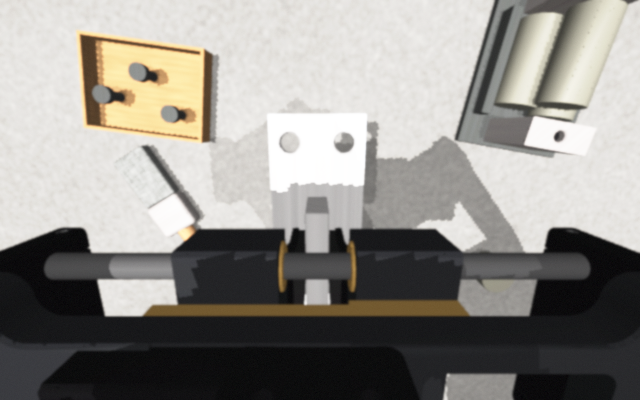

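The plate is held straight, with hole0 at (290,142) and hole1 at (344,142). I measure it in the tool frame while moving over the fixture.

```bash
python3 - <<'E'
from h import *
im,K,_=load('w6');mt=robot.camera("wrist")["mount"];g=cv2.cvtColor(im,cv2.COLOR_RGB2GRAY).astype(int)
pts=[]
for (x,y),t in zip([(290,142),(344,142)],(246,246)):
    m=(g[y-14:y+15,x-14:x+15]<t);yy,xx=np.nonzero(m);pts.append([x-14+(xx.min()+xx.max())/2,y-14+(yy.min()+yy.max())/2]);print(np.ptp(xx)+1,np.ptp(yy)+1)
H=cast(K,mt,pts,.032)*1000;print(pts,H.round(1),H.mean(0).round(1),np.linalg.norm(H[0]-H[1]),"dyaw",np.degrees(np.arctan2(H[0,0]-H[1,0],H[1,1]-H[0,1])))
E
python3 -m crank '[10,18,0,0,0,1,255,25,44,0,0,0,3,255,40,72,0,0,0,5,255,55,99,0,0,0,7,255,70,125,0,0,0,9,255]'; python3 -c "
from h import *
go([.5775,.0545,.19],np.radians(-22.5+90))"
```

```text
22 23
22 23
[[np.float64(288.5), np.float64(142.0)], [np.float64(343.5), np.float64(142.0)]] [[ 61.3 -16.1  32. ]
 [ 61.3  15.9  32. ]] [61.3 -0.1 32. ] 32.064149546667295 dyaw 0.020071982319763298
time: 13.15
position: [0.547, 0.159, 0.189]
tool_rot: [0.982, -0.188, -0.001, 0.0]
ft_force: [0.7, 0.2, -2.5]
grip_width: 0.0117
grip_force: 40.0
shift [66.9 85.8 -1.1] turn [0.07 0.12 0.81] q6 2.04
shift [66.9 85.8 -1.1] turn [-1.9000e-01  1.1000e-01 -1.7919e+02] q6 2.04
```

```bash
python3 -m crank '[20,26,0,0,0,0.3,255,40,52,0,0,0,0.8,255,58,75,0,0,0,0.8,255,67.5,85.8,0,0,0,0.8,255,67.5,85.8,0,0,0,0.8,255]';python3 -m crank '[0,0,10,0,0,0,255,0,0,20,0,0,0,255,0,0,25,0,0,0,255,0,0,25,0,0,0,255,0,0,25,0,0,0,255]'; python3 -c "
from h import *
go([.5775,.0545,.137],np.radians(-22.5+90));im,_,_=shot('w7');cv2.imwrite('pics/w7c.png',cv2.resize(im[60:240,220:420],None,fx=3,fy=3,interpolation=cv2.INTER_CUBIC)[:,:,::-1])"
```

```text
time: 13.57
position: [0.5799, 0.0525, 0.1893]
tool_rot: [0.981, -0.196, 0.0, 0.0]
ft_force: [0.1, 0.8, -2.4]
grip_width: 0.0116
grip_force: 40.0
time: 13.98
position: [0.5776, 0.0569, 0.1641]
tool_rot: [0.981, -0.194, -0.001, 0.0]
ft_force: [0.9, 0.8, -1.5]
grip_width: 0.0114
grip_force: 40.0
shift [ 0.9  2.3 27.1] turn [0.03 0.13 0.18] q6 1.87
shift [ 0.9  2.3 27.1] turn [-2.1000e-01  5.0000e-02 -1.7982e+02] q6 1.87
```

View pics/w7c.png

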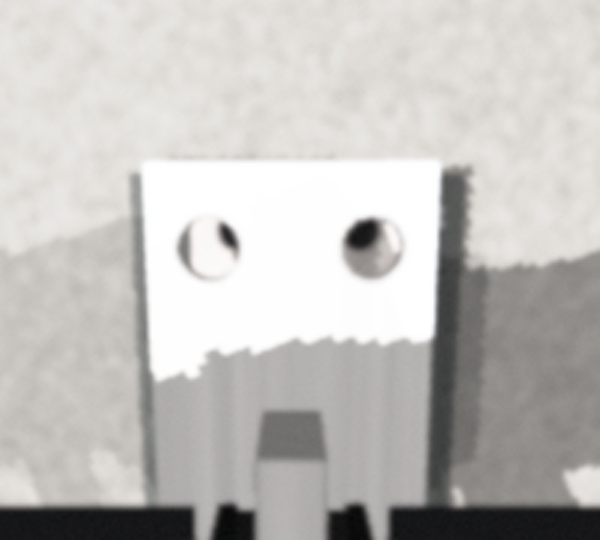

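Through the holes, the dark thread mouths show at crop (232,232) in hole0 and (362,232) in hole1. That puts the fixture about 2 mm towards tool +y, agreeing with the pose reading. I'll correct, descend and check again.

```bash
python3 -m crank '[0.3,2.3,5,0,0,0.1,255,0.5,2.3,14,0,0,0.1,255,0.5,2.3,22,0,0,0.1,255,0.5,2.3,27,0,0,0.1,255,0.5,2.3,27,0,0,0.1,255]'; python3 -m crank '[0,0,0,0,0,0,255,0,0,0,0,0,0,255,0,0,0,0,0,0,255,0,0,0,0,0,0,255,0,0,0,0,0,0,255]'; python3 - <<'E'
from h import *
go([.5775,.0545,.137],np.radians(-22.5+90));im,K,_=shot('w8');mt=robot.camera("wrist")["mount"];P=pose();z=P[2,3]
g=cv2.cvtColor(im,cv2.COLOR_RGB2GRAY).astype(int)
def px(p):
    q=np.linalg.inv(mt)@np.r_[np.array(p)/1000,1];return (K@q[:3]/q[2])[:2].round(1)
print("z",z,"tilt",P[:3,2].round(4))
for s in (-16,16): print("pred hole top",px([61.3,s,32]),"thread",px([61.3,s,(z-.074)*1000]), "1mm y ->",px([61.3,s+1,(z-.074)*1000]))
c=im[115:170,270:362];cv2.imwrite('pics/w8c.png',cv2.resize(c,None,fx=8,fy=8,interpolation=cv2.INTER_CUBIC)[:,:,::-1])
E
```

```text
time: 14.45
position: [0.577, 0.0534, 0.1364]
tool_rot: [0.981, -0.195, -0.002, 0.0]
ft_force: [-0.3, 0.9, -1.2]
grip_width: 0.0121
grip_force: 40.0
time: 14.87
position: [0.5784, 0.0534, 0.1385]
tool_rot: [0.981, -0.195, 0.0, -0.0]
ft_force: [0.7, -0.5, -1.4]
grip_width: 0.0114
grip_force: 40.0
shift [-1.2 -0.7  1.5] turn [-0.01 -0.04 -0.02] q6 1.86
shift [-1.2 -0.7  1.5] turn [-6.0000e-02  2.0000e-02  1.7998e+02] q6 1.86
z 0.1384012097455068 tilt [ 5.e-04 -0.e+00 -1.e+00]
pred hole top [288.8 142.2] thread [293.2 139.9] 1mm y -> [294.6 139.8]
pred hole top [343.7 142.2] thread [339.3 139.8] 1mm y -> [340.8 139.8]
```

View pics/w8c.png

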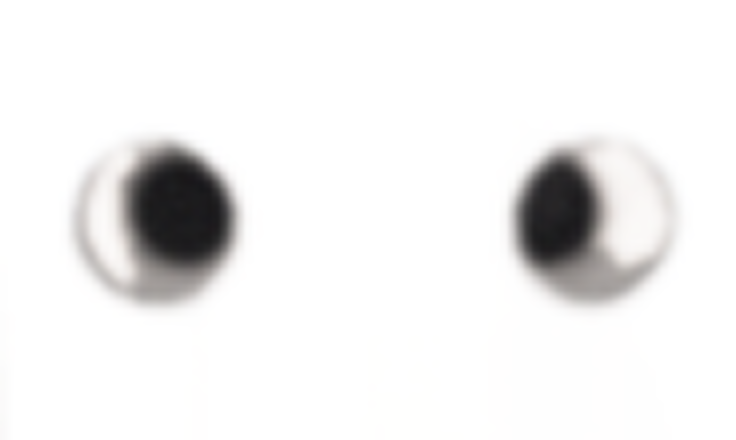

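Thread0's mouth is at about (293,140.4) and thread1's at about (337.5,140.5). The predicted positions are (293.2,139.9) and (339.3,139.8), so the residual is under 1 mm. I make a small trim and then hand in.

```bash
python3 -m crank '[-0.3,-0.7,1,0,0,0,255,-0.3,-0.7,1,0,0,0,255,-0.3,-0.7,1,0,0,0,255,-0.3,-0.7,1,0,0,0,255,-0.3,-0.7,1,0,0,0,255]'; python3 -m crank '[0,0,0,0,0,0,255,0,0,0,0,0,0,255,0,0,0,0,0,0,255,0,0,0,0,0,0,255,0,0,0,0,0,0,255]'; python3 - <<'E'
from h import *
go([.5775,.0545,.137],np.radians(-22.5+90))
c=robot.camera("side")["pixels"];cv2.imwrite('pics/s9.png',cv2.resize(c[150:280,210:380],None,fx=4,fy=4,interpolation=cv2.INTER_CUBIC)[:,:,::-1])
E
```

```text
time: 15.38
position: [0.5782, 0.0542, 0.1371]
tool_rot: [0.981, -0.195, 0.0, -0.0]
ft_force: [0.2, -0.8, -2.3]
grip_width: 0.0116
grip_force: 40.0
time: 15.8
position: [0.5782, 0.0541, 0.1372]
tool_rot: [0.981, -0.195, 0.0, -0.0]
ft_force: [0.8, -0.5, -1.6]
grip_width: 0.0114
grip_force: 40.0
shift [-0.8 -0.1  0.2] turn [-0.   -0.   -0.02] q6 1.86
shift [-0.8 -0.1  0.2] turn [ -0.     0.   179.98] q6 1.86
```

View pics/s9.png

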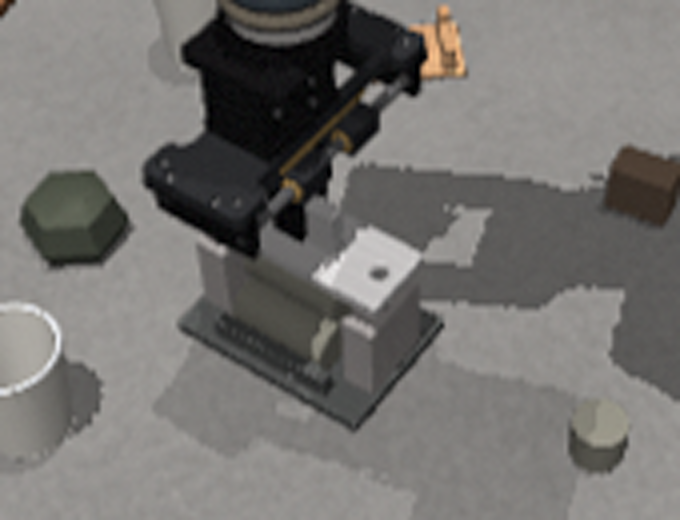

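The side view shows the plate level over the fixture, with its single-hole end over the single-hole pillar (hole at crop (378,272)) and nothing disturbed.

```bash
python3 -c "
from rig import robot
print(robot.hand_in())"
```

```text
the job is handed in; nothing more can be done
None
```

The third core is set down in the gap on the two lower cores, and I handed in at about 16 s, still gripping the plate level about 15 mm above it, its holes measured within about 1 mm of the threaded holes; the hand-in returned no verdict.

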